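# Gauge the socket and fit the matching post

## Task

The serving stand has lost its third post, and a rubber packing disc of unknown thickness lies in the empty socket. Take the depth rod by its blue handle, gently touch the bottom of the socket with it to find the depth, and put the rod back upright in its holder. Then take from the rack only the one post that will stand level with the other two, push it down until you feel it press on the bottom of the socket (firmly, but well under 20 N), let go, and leave everything else alone.

Things in the scene. Friction and masses are not known exactly. Their poses are not given: they have to be found in the camera images.
- stand_base: fixed oak-coloured square base of the serving stand, 160x160 mm, 60 mm high; origin at the centre of its underside, z up. Two fixed light wooden posts, 20 mm in diameter (36 mm collar at the foot), rise 60 mm above its top (to 120 mm above the origin) at x=+42, y=+50 and y=-50 mm; their tops are the level to match. The empty socket is at x=-45, y=0 mm
- socket (a point): centre of the mouth of the empty socket, on the base's top face (60 mm above the worktop); axes as the base's. Round blind hole, 21.4 mm in diameter, mouth slightly chamfered; free depth, unloaded, down to the loose rubber packing disc (18 mm in diameter) in it: 30, 40 or 50 mm, different from start to start
- depth_rod: loose depth rod: steel shaft 10 mm in diameter, 105 mm long, with black rings every 10 mm from the tip, and a blue handle 22 mm in diameter from 105 to 150 mm above the tip, 80 g; origin at the tip (lower end), z along the rod to the handle. It stands upright in the holder
- rod_holder: fixed grey block 52x52 mm, 50 mm high, with one blind hole 16 mm in diameter and 40 mm deep in the middle of its top; the rod's tip stands 10 mm above the worktop in it; origin at the centre of its underside
- rack: fixed dark wooden strip 60x210 mm, 24 mm high, with three blind holes 26 mm in diameter and 14 mm deep, 75 mm apart along its y, in which the spare posts stand upright, in any order (feet 10 mm above the worktop); origin at the centre of its underside
- post_short: loose light wooden post, 20 mm in diameter, 90 mm long, about 60 g, foot chamfered by 3.5 mm, one dark ring near the top; origin at the centre of its foot, z up along it. Level with the fixed posts when it stands in a 30 mm deep socket
- post_medium: like post_short but 100 mm long with two dark rings near the top; for a 40 mm deep socket
- post_long: like post_short but 110 mm long with three dark rings near the top; for a 50 mm deep socket
- lemon_1: loose yellow lemon, 71x53x51 mm, a bystander
- garlic: loose garlic bulb, 56 mm, a bystander
- grip_ball (a point): small sprung steel ball in the socket's wall, on the base's -x side, 13 mm below the mouth, sticking out about 3 mm into the hole; it pushes a post sideways with about 3 to 5 N to steady it, so a post drags a little on the way down (a few newtons at most) and may not drop to the bottom by itself. The bottom is felt as a clear further rise in force. The rod passes the ball without touching it if held central
- floor_plate: steel plate 150x150 mm, 2 mm thick, hidden inside the base, its top 8 mm above the origin (the base's underside); it closes the socket from below and carries the packing disc and every push on the socket's bottom. It is sprung: it starts to give at about 1 to 2 N and sinks about 1 mm for each further 4 N, up to 5.5 mm. A push of 4 to 12 N is firm here; over 25 N harms it
Mind the look-alikes: they are no part of the job. Leave any turquoise look-alike of the post_medium alone.

How it is judged:
By the outcome, as a careful person would: the job done as asked, in the order asked, and still so for the second after the job is handed in, with the robot touching nothing.
It also fails if it takes over 64 s, if anything falls off the work surface, if the arm or the gripper's body presses on something with over 40 N, if the wrist force passes 120 N, or if a joint passes its speed limit or range.

## Robot

A 6-joint arm with a two-finger parallel gripper is mounted at the origin on a cart in front of the work surface, level with it; the furniture and walls round the work are solid. World frame = base frame: x ahead of the robot, y to its left, z up, the work surface at z = 0. Lengths are in mm, angles in rad, forces in N, time in s.
With the tool pointing down it reaches from about 275 to 1000 mm from the base axis. Payload 8.4 kg.
Tool frame: the origin (TCP) lies on the centre line of the jaws, within the pads' length; the fingertips stand 17 mm ahead of it and the grasp point (between the pads) lies 2 mm behind it; y points along the fingers, x is the direction in which the jaws open and shut, and the axes are right-handed (so a half turn about y gives the same grasp; the last joint's range is limited). The gripper opens to 85 mm and grips with 20 to 120 N. Pads are 22 mm wide; open, the fingers measure 114 mm over their backs; the gripper's body (76 mm by 85 mm) begins 54 mm behind the grasp point. The pads swing forward as they close: fully open they stand 13 mm farther back than shut.
Start: joints at [-1.224, 0.353, 1.633, -0, 1.155, -0.002], TCP at [213.605, -587.368, 248.281] pointing down, gripper open.
Joint ranges: [-2.63, 2.63], [-0.92, 2.1], [0.06, 2.66], [-1.3, 4.44], [0, 2.69], [-3.02, 3.02]. Speed limits (rad/s): [2.22, 2.22, 2.79, 3.14, 3.14, 3.14].

## Interface

Orientations are given as a unit quaternion [x, y, z, w].
In Python, from plant import * gives the robot as it stands.
- The arm moves only by the tool drive_tool, never from a script. Its arguments are lists of equal length, an entry for each row: "claw": the closure, from 0 (fully open) to 1 (shut); "travel": the shift along the world's x, y, z in mm, a list of three; "spin": the turn about the world's z in degrees. In form: {"claw": [claw, ...], "travel": [[x, y, z], ...], "spin": [spin, ...]}. A call has 1 to 5 rows; each row is the pose to reach, as a shift and turn from the pose measured when the call began; what a row does not reach only later rows make up. A row lasts 1/10 s, in which the tool goes at most 50 mm and 8.59 degrees, less where a joint would pass 70% of its speed; a pose out of reach is approached as far as the arm can. A call with a gripper value outside its range is refused whole. The fingers move at their own pace and stop on an object; the grip force is fixed at half the most. Time passes only in rows, so rows that repeat a pose let the fingers close. It gives the time, the measured TCP pose, the force and the opening at its end, in the units of the state.
- get_state(): the state, without advancing time (a new reading comes with each control period).
- read_camera(name): name is "side" or "top" or "wrist"; returns the picture (420x560x3 uint8, red, green, blue); there is no depth.
- calibration(name): a dict with "vertical_fov" (degrees; the focal length in pixels is half the picture's height over the tangent of half this angle, whatever the lens; pixels are square), "cx", "cy" (the principal point, pixels), "cam_to_world" (4x4, takes a point from camera to world coordinates). Camera axes: x right, y up, looking along -z (the intrinsics and any distortion apply to the point x, -y, -z); pixel columns grow to the right and rows downward; lengths in mm; the calibration is good to about 2 mm. A picture is of the moment at which its call begins: read the wrist's pose just before it. calibration takes no time and is no camera call; for the wrist camera it gives the pose at the moment of the call.
- job_done(): hands the job in, once; it reports no verdict.
Trained networks look in the newest picture that a camera, given by its name, has taken for a name from the list of things; names that differ only in an ending like _2 or _b are one class to them, and where a whole thing is asked for, a point or a joint stands for the part that bears it (a point fixed in the world has none). Each returns a list of dicts, best first, with "confidence" (0 to 1); they miss things now and then, are a little off and sometimes report something else, mostly with a low value. They report only what shows in the picture. A call takes as long as a camera call. They do not tell look-alikes from the thing itself.
- regions_of(camera, name): "mask" (420x560 bool, what is visible of it).
- landmark_of(camera, name): "xyz" ([x, y, z] in mm, in world coordinates, good to about 4 mm: a listed point, or the origin of a listed thing).
The state is a dict: "clock": time; "qpos": joint angles; "dq": joint speeds; "joint_efforts": joint torques, N m; "position": TCP position; "orientation": TCP orientation; "contact_force": force on the tool from outside, world axes, zero at the start; "ft_torque": the same for the moment, N m; "gripper_width": finger opening in mm.
Only numpy, scipy, OpenCV 4.12 (cv2) and the standard library are available. Lean on these libraries where they do the work, as an engineer would, in place of code of your own. Each camera call takes 0.05 s, during which the arm holds its last target. There are 200 camera calls.

## Working session

There is one attempt and no reset: what is moved stays moved. The work goes in short steps, Python scripts to look and compute and a tool call to move; the robot and the scene stay as the last step left them, time stands still between calls to the robot, and variables do not carry over. Pictures are saved under pics/ and viewed, about 8 in all and at most 12, crops included, and the job is handed in when it is done.

Besides the shell and the picture viewer there is one more tool, called after "Request:" as a command line: name --pt "numbers of a row" for each row, then --argument value for the rest. drive_tool: Moves the arm, as the interface text tells. Its arguments: {"type":"object","properties":{"claw":{"type":"array"},"travel":{"type":"array"},"spin":{"type":"array"}},"required":["claw","travel","spin"]}

```bash
ls; mkdir -p pics; python3 - <<'E'
from plant import *
import cv2,numpy as np
s=get_state();print(s)
for c in("top","side"):
    im=read_camera(c);cv2.imwrite(f"pics/{c}0.png",im[:,:,::-1])
    k=calibration(c);print(c,k)
    for n in["stand_base","socket","depth_rod","rod_holder","rack","post_short","post_medium","post_long","lemon_1","garlic"]:
        print(n,[(round(d["confidence"],2),np.round(d["xyz"]).tolist()) for d in landmark_of(c,n)[:3]])
E
```

```text
pics
{'clock': 0.0, 'qpos': array([-1.22443662e+00,  3.53634112e-01,  1.63414310e+00, -8.01414541e-06,
        1.15518479e+00, -2.38823008e-03]), 'dq': array([ 5.11383500e-05,  1.14827100e-03,  3.33795389e-04,  1.79699721e-03,
       -1.88959022e-04, -2.83871436e-04]), 'joint_efforts': array([-1.89687511e-03, -6.05255771e+01, -3.42065012e+01, -2.03396730e-04,
        9.62781633e-03, -5.79021162e-05]), 'position': array([ 213.42703789, -586.9488117 ,  247.56659127]), 'orientation': array([-0.57888743,  0.40606819, -0.40527346,  0.57944059]), 'contact_force': array([-0.50221903, -0.05733904, -0.27918297]), 'ft_torque': array([-0.03186928, -0.01971794,  0.003235  ]), 'gripper_width': 85.27725832487293}
top {'vertical_fov': 57.49738534164711, 'cx': 278.1684409541581, 'cy': 213.30805879799038, 'cam_to_world': array([[ 9.43600392e-03,  9.91984348e-01, -1.26007997e-01,
         4.04181518e+02],
       [-9.99841916e-01,  1.12588286e-02,  1.37615826e-02,
        -2.23968772e+01],
       [ 1.50699770e-02,  1.25858223e-01,  9.91933770e-01,
         1.06633876e+03],
       [ 0.00000000e+00,  0.0
[... 793 characters left out ...]
4e-01,
        -1.21626336e+03],
       [-1.10562837e-02,  9.35915118e-01,  3.52052056e-01,
         5.29016857e+02],
       [ 0.00000000e+00,  0.00000000e+00,  0.00000000e+00,
         1.00000000e+00]])}
stand_base [(0.98, [611.0, 103.0, -3.0])]
socket [(0.73, [514.0, -264.0, 7.0]), (0.58, [568.0, 83.0, 55.0])]
depth_rod []
rod_holder [(0.51, [473.0, 270.0, -2.0])]
rack [(0.64, [515.0, -262.0, 0.0])]
post_short [(0.56, [513.0, -182.0, 12.0])]
post_medium [(0.69, [513.0, -337.0, 11.0]), (0.6, [542.0, -418.0, -1.0])]
post_long [(0.68, [514.0, -262.0, 15.0]), (0.55, [514.0, -338.0, 10.0]), (0.33, [502.0, 386.0, -4.0])]
lemon_1 [(0.72, [502.0, 386.0, -4.0])]
garlic [(0.6, [586.0, 340.0, -4.0])]
```

View pics/top0.png

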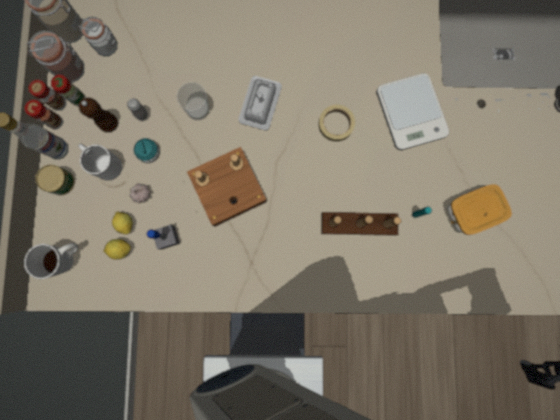

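View pics/side0.png

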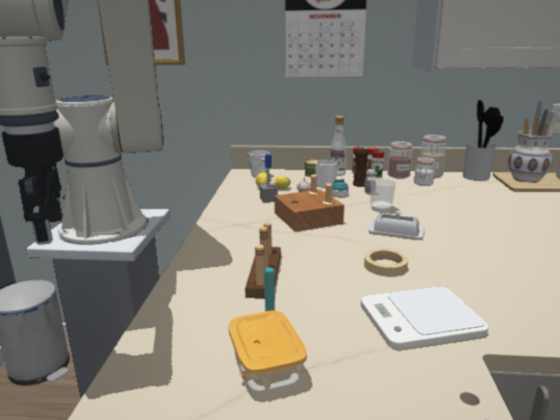

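The top view shows the base at (228,186), its socket at (234,200), the holder and blue rod at (165,236)/(152,233), the rack at (360,223) and a turquoise look-alike at (421,212). The side view agrees. I'll head for the rod first.

Request:
drive_tool --claw '[0,0,0,0,0]' --pt "14 48 0" --pt "28 96 0" --pt "42 144 0" --pt "56 192 0" --pt "70 240 0" --spin '[6,12,18,24,30]'

```text
clock: 1.6
position: [283.7, -345.6, 248.4]
orientation: [0.665, -0.241, 0.241, -0.665]
contact_force: [0.9, 0.2, 0.5]
gripper_width: 85.3
```

Request:
drive_tool --claw '[0,0,0,0,0]' --pt "14 48 0" --pt "28 96 0" --pt "42 144 0" --pt "56 192 0" --pt "70 240 0" --spin '[6,12,18,24,30]'

```text
clock: 2.1
position: [353.5, -105.5, 248.8]
orientation: [0.705, -0.058, 0.06, -0.705]
contact_force: [0.9, 0.3, -0.5]
gripper_width: 85.5
```

Request:
drive_tool --claw '[0,0,0,0,0]' --pt "14 48 0" --pt "28 96 0" --pt "42 144 0" --pt "56 192 0" --pt "70 240 0" --spin '[6,12,18,24,30]'

```text
clock: 2.6
position: [423.2, 135.2, 249.2]
orientation: [-0.696, -0.128, 0.126, 0.696]
contact_force: [1.3, -0.4, -0.7]
gripper_width: 85.5
```

```bash
cat > h.py <<'E'
from plant import *
import cv2,numpy as np
from scipy.spatial.transform import Rotation as R
def ray(k,u,v):
    f=210/np.tan(np.radians(k["vertical_fov"]/2));M=k["cam_to_world"]
    d=M[:3,:3]@np.array([(u-k["cx"])/f,-(v-k["cy"])/f,-1.]);return M[:3,3],d
def onz(k,u,v,z):
    o,d=ray(k,u,v);return o+d*(z-o[2])/d[2]
def pix(k,p):
    f=210/np.tan(np.radians(k["vertical_fov"]/2));M=k["cam_to_world"]
    c=M[:3,:3].T@(np.array(p)-M[:3,3]);return k["cx"]-f*c[0]/c[2],k["cy"]+f*c[1]/c[2]
def jaw():
    x=R.from_quat(get_state()["orientation"]).as_matrix()[:,0];return np.degrees(np.arctan2(x[1],x[0]))
E
python3 - <<'E'
from h import *
k=calibration("wrist");print(k,get_state()["position"],jaw())
im=read_camera("wrist");cv2.imwrite("pics/w1.png",im[:,:,::-1])
for n in["socket","stand_base","depth_rod","rod_holder"]:
    print(n,[(round(d["confidence"],2),np.round(d["xyz"],1).tolist()) for d in landmark_of("wrist",n)[:3]])
E
```

```text
{'vertical_fov': 58.641094467796734, 'cx': 281.9349490702903, 'cy': 204.8874510481475, 'cam_to_world': array([[ 9.35464241e-01, -3.40455277e-01, -9.48517638e-02,
         3.98926646e+02],
       [ 3.53413653e-01,  9.02896612e-01,  2.44696749e-01,
         1.97742750e+02],
       [ 2.33303675e-03, -2.62426967e-01,  9.64949037e-01,
         3.75203556e+02],
       [ 0.00000000e+00,  0.00000000e+00,  0.00000000e+00,
         1.00000000e+00]])} [423.17749679 135.17609582 249.16141423] 20.694324801303182
socket [(0.58, [569.2, 85.8, 63.0])]
stand_base [(0.8, [607.0, 107.7, 5.0])]
depth_rod [(0.69, [467.0, 267.8, 8.2])]
rod_holder [(0.63, [462.9, 267.9, -0.2])]
```

View pics/w1.png

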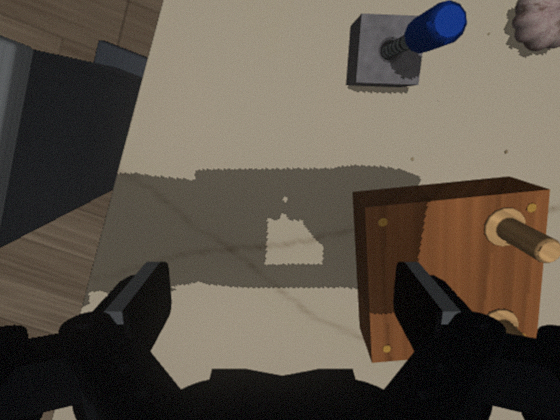

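The wrist view shows the holder with the rod: the shaft enters at about (388,48) and the handle's top is near (452,18). The base is at right, with its socket hidden by the gripper.

```bash
python3 - <<'E'
from h import *
k=calibration("wrist");im=cv2.imread("pics/w1.png")
print("top",onz(k,452,18,160),"hole",onz(k,389,47,50))
h=cv2.cvtColor(im,cv2.COLOR_BGR2HSV);m=cv2.inRange(h,(105,150,40),(130,255,255));m[:, :300]=0
ys,xs=np.where(m>0);print(xs.min(),xs.max(),ys.min(),ys.max(),onz(k,xs.mean(),ys.mean(),139))
for p in([467,267,160],[467,267,115],[467,267,50]):print(pix(k,p))
# base corners top face z=60
for u,v in((354,192),(549,190),(524,333),(373,362)):print(u,v,onz(k,u,v,60))
E
```

```text
top [467.27774846 267.05888296 160.        ] hole [464.58415673 266.80968552  50.        ]
405 465 1 52 [467.85200078 267.69861995 139.        ]
(np.float64(451.4734553935773), np.float64(17.91230364950988))
(np.float64(420.67348691024813), np.float64(33.38946021194147))
(np.float64(391.82285467971127), np.float64(47.88706439614185))
354 192 [483.11320357 147.98950123  60.        ]
549 190 [640.09672291 208.40547541  60.        ]
524 333 [691.61395056  77.10119765  60.        ]
373 362 [568.84378511  -3.46913023  60.        ]
```

Request:
drive_tool --claw '[0,0,0,0,0]' --pt "35 -25 0" --pt "75 -52 0" --pt "112 -78 0" --pt "150 -105 0" --pt "150 -105 0" --spin '[2,4,6,8,8]'

```text
clock: 3.35
position: [576.0, 22.9, 248.6]
orientation: [0.686, 0.173, -0.171, -0.685]
contact_force: [-0.2, 0.1, 0.5]
gripper_width: 85.2
```

```bash
python3 - <<'E'
from h import *
k=calibration("wrist");print(get_state()["position"],jaw())
np.save("k2.npy",k,allow_pickle=True)
im=read_camera("wrist");cv2.imwrite("pics/w2.png",im[:,:,::-1])
for n in["socket","stand_base"]:
    print(n,[(round(d["confidence"],2),np.round(d["xyz"],1).tolist()) for d in landmark_of("wrist",n)[:3]])
E
```

```text
[575.9600958   22.86193668 248.64532018] 28.184296361613573
socket [(0.84, [566.6, 86.5, 62.3])]
stand_base [(0.67, [607.1, 108.6, 1.3])]
```

View pics/w2.png

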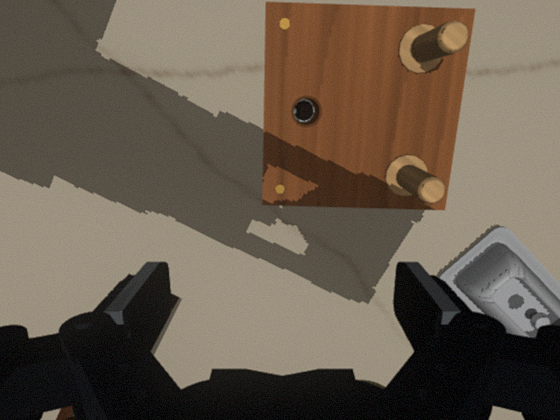

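The wrist view shows the socket mouth at about (305,111), base-top corners near (266,2), (474,10), (444,209), (263,205), and the two fixed posts at right.

```bash
python3 - <<'E'
from h import *
k=np.load("k2.npy",allow_pickle=True).item();im=cv2.imread("pics/w2.png")
C=np.array([onz(k,u,v,60)[:2] for u,v in((266,2),(474,10),(444,209),(263,205))]);print(C.round(1),C.mean(0))
print([round(float(np.linalg.norm(C[i]-C[i-1])),1) for i in range(4)])
e=C[1]+C[2]-C[0]-C[3];a=np.arctan2(e[1],e[0]);print("yaw",np.degrees(a))
c=C.mean(0);x=np.array([np.cos(a),np.sin(a)]);y=np.array([-x[1],x[0]]);print("socket from corners",c-45*x)
for q in(42*x+50*y,42*x-50*y):print("post top pix",pix(k,[*(c+q),120]))
g=cv2.cvtColor(im,cv2.COLOR_BGR2GRAY)[85:137,280:332]
m=(cv2.GaussianBlur(g,(3,3),0)<60).astype(np.uint8)
cs,_=cv2.findContours(m,0,2);cc=max(cs,key=cv2.contourArea);(u,v),(w,h),_=cv2.fitEllipse(cc);u+=280;v+=85
print(u,v,w,h,onz(k,u,v,60))
E
```

```text
[[498.9 141.4]
 [641.5 211.7]
 [712.   70. ]
 [570.6  -1.5]] [605.74307796 105.39274139]
[159.9, 158.9, 158.2, 158.5]
yaw 26.534834664982384
socket from corners [565.48324669  85.28935893]
post top pix (np.float64(454.5887386452917), np.float64(36.32405449683469))
post top pix (np.float64(433.0123020079298), np.float64(191.17758400757415))
306.3692111968994 110.8518238067627 24.399368286132812 26.731399536132812 [565.05743372  85.89753734  60.        ]
```

Request:
drive_tool --claw '[0,0,0,0,0]' --pt "-22 45 0" --pt "-44 90 0" --pt "-66 135 0" --pt "-88 190 0" --pt "-109 244 0" --spin '[0,0,0,0,0]'

```text
clock: 4.0
position: [466.5, 255.2, 248.7]
orientation: [-0.686, -0.172, 0.172, 0.686]
contact_force: [1.0, -0.4, 0.2]
gripper_width: 85.6
```

Request:
drive_tool --claw '[0]' --pt "0 0 0" --spin '[0]'

```text
clock: 4.1
position: [463.2, 259.3, 249.1]
orientation: [-0.685, -0.174, 0.174, 0.686]
contact_force: [-0.3, 0.2, 0.7]
gripper_width: 85.4
```

Request:
drive_tool --claw '[0,0,0,0]' --pt "4 8 0" --pt "4 8 0" --pt "4 8 -40" --pt "4 8 -50" --spin '[0,0,0,0]'

```text
clock: 4.5
position: [465.9, 265.3, 196.4]
orientation: [-0.685, -0.172, 0.175, 0.686]
contact_force: [-1.0, -0.6, -0.0]
gripper_width: 85.5
```

Request:
drive_tool --claw '[0,0]' --pt "0 0 0" --pt "0 0 0" --spin '[0,0]'

```text
clock: 4.7
position: [466.2, 264.4, 196.6]
orientation: [-0.686, -0.171, 0.175, 0.686]
contact_force: [0.1, 0.7, 0.2]
gripper_width: 84.9
```

```bash
python3 - <<'E'
from h import *
k=calibration("wrist");print(get_state()["position"],jaw())
im=read_camera("wrist");cv2.imwrite("pics/w3.png",im[:,:,::-1])
h=cv2.cvtColor(im,cv2.COLOR_RGB2HSV);m=cv2.inRange(h,(105,150,30),(130,255,255))
ys,xs=np.where(m>0);print(len(xs),xs.min(),xs.max(),ys.min(),ys.max())
for p in([467.3,267,160],[467.3,267,115]):print(pix(k,p))
E
```

```text
[466.1776699  264.42925498 196.60315503] 28.3010819370736
1571 267 310 204 263
(np.float64(287.4938013648034), np.float64(248.97306212370182))
(np.float64(286.8125208842095), np.float64(220.0292749198728))
```

View pics/w3.png

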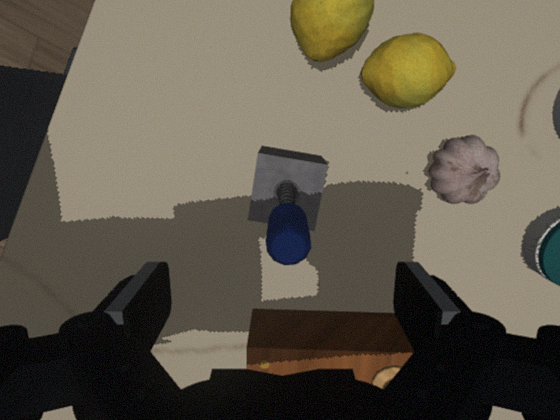

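The rod's handle top disc is at about (288,244) and the shaft enters the holder at (287,190). The lemons and garlic are clear of the fingers. I'll descend and grip.

Request:
drive_tool --claw '[0,0,0,0,0]' --pt "0.5 4 0" --pt "0.5 4 -20" --pt "0.5 4 -45" --pt "0.5 4 -59" --pt "0.5 4 -59" --spin '[0,0,0,0,0]'

```text
clock: 5.25
position: [466.3, 268.6, 137.0]
orientation: [-0.686, -0.171, 0.175, 0.686]
contact_force: [0.4, -0.6, 0.0]
gripper_width: 85.4
```

Request:
drive_tool --claw '[0.3,0.6,1,1,1]' --pt "0 0 0" --pt "0 0 0" --pt "0 0 0" --pt "0 0 0" --pt "0 0 0" --spin '[0,0,0,0,0]'

```text
clock: 5.75
position: [466.9, 268.9, 137.8]
orientation: [-0.685, -0.171, 0.175, 0.686]
contact_force: [0.2, 0.0, 3.5]
gripper_width: 20.8
```

Request:
drive_tool --claw '[1,1,1,1,1]' --pt "0 0 0" --pt "0 0 0" --pt "0 0 0" --pt "0 0 0" --pt "0 0 0" --spin '[0,0,0,0,0]'

```text
clock: 6.25
position: [466.9, 268.9, 137.8]
orientation: [-0.685, -0.171, 0.175, 0.686]
contact_force: [-0.7, 0.1, 1.8]
gripper_width: 21.1
```

Request:
drive_tool --claw '[1,1,1,1,1]' --pt "0 0 15" --pt "0 0 40" --pt "0 0 70" --pt "0 0 85" --pt "0 0 85" --spin '[0,0,0,0,0]'

```text
clock: 6.75
position: [468.0, 269.5, 224.8]
orientation: [-0.685, -0.173, 0.173, 0.686]
contact_force: [0.4, 0.7, -1.3]
gripper_width: 20.4
```

Request:
drive_tool --claw '[1,1,1,1,1]' --pt "15 -28 0" --pt "37 -70 0" --pt "60 -112 0" --pt "83 -156 0" --pt "98 -184 0" --spin '[0,0,0,0,0]'

```text
clock: 7.25
position: [566.4, 82.6, 223.3]
orientation: [-0.685, -0.172, 0.173, 0.686]
contact_force: [0.3, 0.4, -0.4]
gripper_width: 20.3
```

Request:
drive_tool --claw '[1,1,1]' --pt "0 0 0" --pt "0 0 0" --pt "0 0 0" --spin '[0,0,0]'

```text
clock: 7.55
position: [565.5, 83.2, 222.3]
orientation: [-0.685, -0.171, 0.174, 0.686]
contact_force: [-0.6, -0.5, 0.1]
gripper_width: 20.5
```

```bash
python3 - <<'E'
from h import *
k=calibration("wrist");p=get_state()["position"];print(p,get_state()["contact_force"],jaw())
np.save("k4.npy",k,allow_pickle=True)
im=read_camera("wrist");cv2.imwrite("pics/w4.png",im[:,:,::-1])
print("socket pix",pix(k,[565.3,85.6,60]),"tip pix if axis at tcp",pix(k,[p[0],p[1],p[2]-127.8]))
E
```

```text
[565.49536117  83.22685543 222.32485647] [-0.62156644 -0.47539009  0.05379821] 28.26114289260948
socket pix (np.float64(284.2549596235771), np.float64(189.11614095572884)) tip pix if axis at tcp (np.float64(282.97498768529675), np.float64(202.89418945915145))
```

View pics/w4.png

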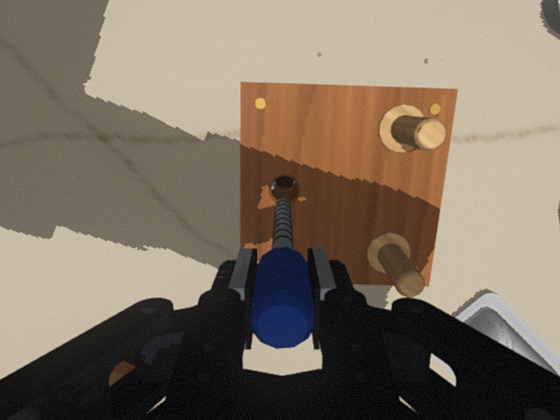

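The rod tip shows at about (283,199) and the mouth at (285,188), which fits the predicted 2.4 mm offset in y. I'll lower it centred.

Request:
drive_tool --claw '[1,1,1,1,1]' --pt "0 2.4 0" --pt "0 2.4 -15" --pt "0 2.4 -28" --pt "0 2.4 -42" --pt "0 2.4 -42" --spin '[0,0,0,0,0]'

```text
clock: 8.1
position: [564.0, 86.2, 178.3]
orientation: [-0.685, -0.17, 0.176, 0.686]
contact_force: [-1.2, -0.4, -1.1]
gripper_width: 20.3
```

Request:
drive_tool --claw '[1,1,1,1]' --pt "0 0 -6" --pt "0 0 -12" --pt "0 0 -17" --pt "0 0 -17" --spin '[0,0,0,0]'

```text
clock: 8.5
position: [563.7, 86.1, 160.7]
orientation: [-0.685, -0.17, 0.176, 0.686]
contact_force: [0.4, -0.1, -0.8]
gripper_width: 20.3
```

Request:
drive_tool --claw '[1,1,1,1]' --pt "1 -0.4 -1" --pt "1 -0.4 -2" --pt "1 -0.4 -3" --pt "1 -0.4 -3" --spin '[0,0,0,0]'

```text
clock: 8.9
position: [564.7, 85.6, 157.7]
orientation: [-0.685, -0.17, 0.176, 0.686]
contact_force: [1.0, -0.2, -1.0]
gripper_width: 20.6
```

Request:
drive_tool --claw '[1,1,1]' --pt "0 0 -1" --pt "0 0 -2" --pt "0 0 -2" --spin '[0,0,0]'

```text
clock: 9.2
position: [564.6, 85.6, 155.5]
orientation: [-0.685, -0.17, 0.176, 0.686]
contact_force: [-0.2, 0.2, -0.9]
gripper_width: 20.5
```

Request:
drive_tool --claw '[1,1,1]' --pt "0 0 -1" --pt "0 0 -2" --pt "0 0 -2" --spin '[0,0,0]'

```text
clock: 9.5
position: [564.5, 85.6, 153.3]
orientation: [-0.685, -0.17, 0.176, 0.686]
contact_force: [0.9, -0.2, -0.9]
gripper_width: 20.8
```

Request:
drive_tool --claw '[1,1,1,1]' --pt "0 0 -1" --pt "0 0 -2" --pt "0 0 -3" --pt "0 0 -3" --spin '[0,0,0,0]'

```text
clock: 9.9
position: [564.4, 85.6, 150.2]
orientation: [-0.685, -0.17, 0.176, 0.686]
contact_force: [-0.0, -0.4, -1.3]
gripper_width: 20.8
```

Request:
drive_tool --claw '[1,1,1,1]' --pt "0 0 -1" --pt "0 0 -2" --pt "0 0 -2" --pt "0 0 -2" --spin '[0,0,0,0]'

```text
clock: 10.3
position: [564.4, 85.6, 148.1]
orientation: [-0.685, -0.17, 0.176, 0.686]
contact_force: [0.8, 0.4, -1.1]
gripper_width: 20.5
```

Request:
drive_tool --claw '[1,1,1]' --pt "0.3 0 -1" --pt "0.3 0 -1.5" --pt "0.3 0 -1.5" --spin '[0,0,0]'

```text
clock: 10.6
position: [564.8, 85.6, 146.8]
orientation: [-0.685, -0.17, 0.176, 0.686]
contact_force: [-1.0, -0.8, 3.6]
gripper_width: 20.4
```

Request:
drive_tool --claw '[1,1,1]' --pt "0 0 -1" --pt "0 0 -1.5" --pt "0 0 -1.5" --spin '[0,0,0]'

```text
clock: 10.9
position: [564.9, 85.6, 145.8]
orientation: [-0.685, -0.17, 0.176, 0.686]
contact_force: [-1.7, 0.1, 7.5]
gripper_width: 20.7
```

Request:
drive_tool --claw '[1,1,1]' --pt "0 0 -1" --pt "0 0 -1.5" --pt "0 0 -1.5" --spin '[0,0,0]'

```text
clock: 11.2
position: [565.1, 85.6, 145.0]
orientation: [-0.685, -0.17, 0.176, 0.686]
contact_force: [-2.6, -1.0, 10.3]
gripper_width: 20.5
```

The rod met a firm rise of about 4 N/mm from tip z ≈ 20, so the depth is 40 mm and the medium (two-ring) post is the one. I'll put the rod back.

Request:
drive_tool --claw '[1,1,1,1,1]' --pt "0.3 0 10" --pt "0.3 0 30" --pt "0.3 0 55" --pt "0.3 0 78" --pt "0.3 0 78" --spin '[0,0,0,0,0]'

```text
clock: 11.7
position: [567.3, 85.9, 226.3]
orientation: [-0.685, -0.172, 0.174, 0.686]
contact_force: [0.0, 0.3, -1.8]
gripper_width: 20.7
```

Request:
drive_tool --claw '[1,1,1,1,1]' --pt "-15 28 0" --pt "-37 70 0" --pt "-60 112 0" --pt "-83 156 0" --pt "-98 183 0" --spin '[0,0,0,0,0]'

```text
clock: 12.2
position: [467.4, 271.0, 225.5]
orientation: [-0.685, -0.172, 0.175, 0.686]
contact_force: [-0.4, 0.2, -0.9]
gripper_width: 20.6
```

Request:
drive_tool --claw '[1,1,1]' --pt "0 0 0" --pt "0 0 0" --pt "0 0 0" --spin '[0,0,0]'

```text
clock: 12.5
position: [467.6, 270.2, 225.0]
orientation: [-0.685, -0.172, 0.175, 0.686]
contact_force: [-0.8, 0.4, -0.9]
gripper_width: 20.9
```

Request:
drive_tool --claw '[1,1,1,1,1]' --pt "-0.6 -1.3 0" --pt "-0.6 -1.3 -20" --pt "-0.6 -1.3 -38" --pt "-0.6 -1.3 -42" --pt "-0.6 -1.3 -46" --spin '[0,0,0,0,0]'

```text
clock: 13.0
position: [467.4, 268.2, 178.9]
orientation: [-0.685, -0.171, 0.175, 0.686]
contact_force: [0.4, 0.3, -1.7]
gripper_width: 20.6
```

Request:
drive_tool --claw '[1,1,1,1,1]' --pt "0 0 -5" --pt "0 0 -12" --pt "0 0 -20" --pt "0 0 -26" --pt "0 0 -26" --spin '[0,0,0,0,0]'

```text
clock: 13.5
position: [466.8, 267.9, 151.9]
orientation: [-0.685, -0.171, 0.175, 0.686]
contact_force: [0.4, 0.1, -0.6]
gripper_width: 21.0
```

Tip is at about z = 24, in the hole. I'll lower it the rest of the way.

Request:
drive_tool --claw '[1,1,1,1,1]' --pt "0 0.5 -4" --pt "0 0.5 -8" --pt "0 0.5 -11" --pt "0 0.5 -13" --pt "0 0.5 -13" --spin '[0,0,0,0,0]'

```text
clock: 14.0
position: [466.7, 268.3, 138.6]
orientation: [-0.685, -0.171, 0.175, 0.686]
contact_force: [-0.5, 0.4, -1.3]
gripper_width: 20.5
```

Request:
drive_tool --claw '[1,1,1]' --pt "0 0.5 -0.7" --pt "0 0.5 -1" --pt "0 0.5 -1" --spin '[0,0,0]'

```text
clock: 14.3
position: [466.8, 269.0, 137.8]
orientation: [-0.685, -0.171, 0.175, 0.686]
contact_force: [-0.9, 0.5, 0.2]
gripper_width: 20.7
```

Request:
drive_tool --claw '[0.75,0.6,0.3,0,0]' --pt "0 0 0" --pt "0 0 0" --pt "0 0 0" --pt "0 0 0" --pt "0 0 0" --spin '[0,0,0,0,0]'

```text
clock: 14.8
position: [466.8, 269.0, 137.9]
orientation: [-0.685, -0.171, 0.175, 0.686]
contact_force: [-0.9, -0.5, 0.4]
gripper_width: 76.0
```

Request:
drive_tool --claw '[0,0,0,0,0]' --pt "0 0 10" --pt "0 0 40" --pt "0 0 80" --pt "0 0 110" --pt "0 0 110" --spin '[0,0,0,0,0]'

```text
clock: 15.3
position: [469.0, 270.2, 253.0]
orientation: [-0.685, -0.173, 0.172, 0.687]
contact_force: [-0.2, 0.2, -0.3]
gripper_width: 85.2
```

```bash
python3 - <<'E'
from h import *
k=calibration("wrist");print(get_state()["position"],get_state()["contact_force"],jaw())
im=read_camera("wrist");h=cv2.cvtColor(im,cv2.COLOR_RGB2HSV);m=cv2.inRange(h,(105,150,30),(130,255,255))
ys,xs=np.where(m>0);print(len(xs),xs.min(),xs.max(),ys.min(),ys.max())
for p in([466.8,268.7,160],[466.8,268.7,115]):print(pix(k,p))
# posts: ray intersection of both landmark cams already; crop of side for rings
im=read_camera("side")[:,:,::-1];c=im[215:320,230:300];cv2.imwrite("pics/s2.png",cv2.resize(c,None,fx=5,fy=5,interpolation=cv2.INTER_CUBIC))
ks=calibration("side");kt=calibration("top")
for y in(-185,-260,-336):print(y,pix(ks,[512,y,10]),pix(ks,[512,y,110]),pix(kt,[512,y,110]))
E
```

```text
[469.0065121  270.16731022 252.98213456] [-0.21433564  0.2026119  -0.32774523] 28.30859022440665
697 261 293 188 231
(np.float64(277.63730832362495), np.float64(217.62434963319208))
(np.float64(278.22641418103717), np.float64(199.56066542530314))
-185 (np.float64(266.7947600381979), np.float64(255.90058496665355)) (np.float64(266.14072942644157), np.float64(218.94879269364543)) (np.float64(337.38073067340406), np.float64(219.35681209710543))
-260 (np.float64(263.51115405473746), np.float64(270.1852596602223)) (np.float64(262.7033158918014), np.float64(231.25068385123794)) (np.float64(367.0492323093184), np.float64(219.68514402837937))
-336 (np.float64(259.721675958969), np.float64(286.6706303560725)) (np.float64(258.718920485897), np.float64(245.5101257596085)) (np.float64(397.04867720988597), np.float64(220.01713840417304))
```

View pics/s2.png

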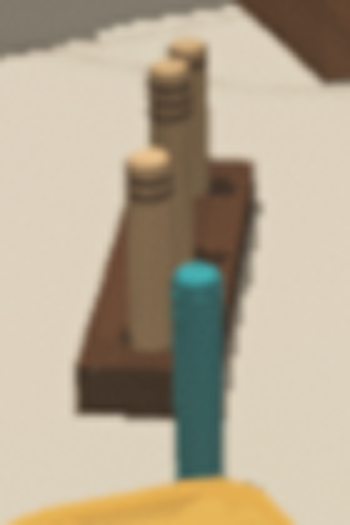

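In the crop, the nearest rack post (y≈-337, side px ≈ (259,247)) has two rings, the middle one three and the far one a single ring. The turquoise post at crop (197,275) stands outside the rack and stays alone. So the two-ring light-wood post at y≈-337 is the target. The rod is back upright.

Request:
drive_tool --claw '[0,0,0,0,0]' --pt "3 -41 0" --pt "7 -82 0" --pt "10 -123 0" --pt "14 -164 0" --pt "17 -205 0" --spin '[-2,-4,-6,-8,-10]'

```text
clock: 15.9
position: [483.2, 62.4, 247.6]
orientation: [-0.698, -0.11, 0.114, 0.699]
contact_force: [-0.0, 0.3, 0.6]
gripper_width: 85.3
```

Request:
drive_tool --claw '[0,0,0,0,0]' --pt "3 -41 0" --pt "7 -82 0" --pt "10 -123 0" --pt "14 -164 0" --pt "17 -205 0" --spin '[-2,-4,-6,-8,-10]'

```text
clock: 16.4
position: [499.2, -144.1, 246.3]
orientation: [-0.704, -0.047, 0.053, 0.706]
contact_force: [1.3, 0.6, 0.3]
gripper_width: 85.4
```

Request:
drive_tool --claw '[0,0,0,0,0]' --pt "3 -41 0" --pt "4 -82 0" --pt "6 -123 0" --pt "8 -164 0" --pt "8 -188 0" --spin '[-2,-4,-6,-8,-8]'

```text
clock: 16.9
position: [506.4, -334.5, 244.7]
orientation: [-0.706, 0.004, 0.004, 0.709]
contact_force: [0.7, 0.6, 0.8]
gripper_width: 85.5
```

Request:
drive_tool --claw '[0,0,0,0]' --pt "0 0 -25" --pt "0 0 -50" --pt "0 0 -50" --pt "0 0 -50" --spin '[0,0,0,0]'

```text
clock: 17.3
position: [505.8, -334.0, 193.8]
orientation: [-0.705, 0.004, 0.004, 0.709]
contact_force: [-0.7, 0.3, 0.9]
gripper_width: 85.0
```

```bash
python3 - <<'E'
from h import *
k=calibration("wrist");p=get_state()["position"];print(p,jaw())
np.save("k5.npy",k,allow_pickle=True)
im=read_camera("wrist");cv2.imwrite("pics/w5.png",im[:,:,::-1])
print("tcp axis z110",pix(k,[p[0],p[1],110]),"exp",pix(k,[511,-337,110]))
E
```

```text
[ 505.8094954  -334.04712815  193.81154717] 0.015325164177781764
tcp axis z110 (np.float64(284.7280426996693), np.float64(221.9034687291609)) exp (np.float64(293.502535463881), np.float64(226.7138663666099))
```

View pics/w5.png

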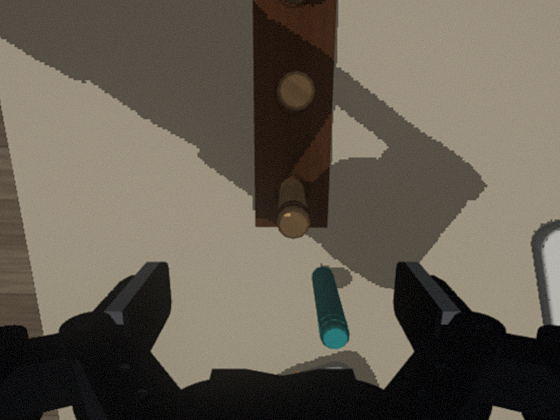

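The wrist view shows the two-ring wooden post top at (293,221), the long post at (296,90) and the turquoise look-alike at (334,337). The target is at about (511,-334), so I'll descend and grip it.

Request:
drive_tool --claw '[0,0,0,0,0]' --pt "5.2 0 0" --pt "5.2 0 -25" --pt "5.2 0 -60" --pt "5.2 0 -90" --pt "5.2 0 -102" --spin '[0,0,0,0,0]'

```text
clock: 17.85
position: [511.4, -333.6, 91.4]
orientation: [-0.705, 0.004, 0.005, 0.709]
contact_force: [-0.2, -0.1, -0.1]
gripper_width: 85.7
```

Request:
drive_tool --claw '[0,0.3,0.6,1,1]' --pt "0 0 0" --pt "0 0 0" --pt "0 0 0" --pt "0 0 0" --pt "0 0 0" --spin '[0,0,0,0,0]'

```text
clock: 18.35
position: [511.9, -334.0, 92.4]
orientation: [-0.705, 0.003, 0.004, 0.709]
contact_force: [-0.1, 0.0, 0.2]
gripper_width: 28.1
```

Request:
drive_tool --claw '[1,1,1,1,1]' --pt "0 0 0" --pt "0 0 0" --pt "0 0 0" --pt "0 0 0" --pt "0 0 0" --spin '[0,0,0,0,0]'

```text
clock: 18.85
position: [512.0, -334.1, 92.7]
orientation: [-0.705, 0.003, 0.004, 0.709]
contact_force: [-0.5, 0.4, 4.8]
gripper_width: 18.4
```

Request:
drive_tool --claw '[1,1,1,1,1]' --pt "0 0 15" --pt "0 0 45" --pt "0 0 85" --pt "0 0 125" --pt "0 0 145" --spin '[0,0,0,0,0]'

```text
clock: 19.35
position: [513.0, -334.7, 242.3]
orientation: [-0.706, 0.002, 0.003, 0.708]
contact_force: [1.4, 0.4, -0.2]
gripper_width: 18.6
```

Request:
drive_tool --claw '[1,1,1,1,1]' --pt "4 0 0" --pt "9 40 0" --pt "15 85 0" --pt "20 130 0" --pt "26 175 0" --spin '[2,4,7,10,13]'

```text
clock: 19.85
position: [538.7, -158.2, 243.1]
orientation: [-0.702, -0.079, 0.083, 0.703]
contact_force: [-0.3, -0.2, -0.5]
gripper_width: 18.0
```

Request:
drive_tool --claw '[1,1,1,1,1]' --pt "5 45 0" --pt "10 90 0" --pt "16 135 0" --pt "20 175 0" --pt "24 205 0" --spin '[3,6,9,12,13]'

```text
clock: 20.35
position: [562.4, 49.3, 243.9]
orientation: [-0.688, -0.159, 0.163, 0.689]
contact_force: [-0.4, 0.2, -0.3]
gripper_width: 18.2
```

Request:
drive_tool --claw '[1,1]' --pt "0 0 0" --pt "0 0 0" --spin '[0,0]'

```text
clock: 20.55
position: [562.2, 49.8, 244.5]
orientation: [-0.688, -0.159, 0.164, 0.689]
contact_force: [-0.8, 0.3, -1.4]
gripper_width: 18.4
```

Request:
drive_tool --claw '[1,1,1,1,1]' --pt "2 18 0" --pt "3 36 -20" --pt "3 36 -55" --pt "3 36 -80" --pt "3 36 -80" --spin '[0,0,0,0,0]'

```text
clock: 21.05
position: [562.8, 84.2, 161.6]
orientation: [-0.688, -0.157, 0.165, 0.689]
contact_force: [-0.6, -0.8, -1.1]
gripper_width: 18.2
```

Request:
drive_tool --claw '[1,1]' --pt "0 0 0" --pt "0 0 0" --spin '[0,0]'

```text
clock: 21.25
position: [563.3, 83.4, 162.9]
orientation: [-0.688, -0.157, 0.165, 0.689]
contact_force: [0.0, 0.5, -0.5]
gripper_width: 18.7
```

```bash
python3 - <<'E'
from h import *
k=calibration("wrist");p=get_state()["position"];print(p,get_state()["contact_force"],jaw())
np.save("k6.npy",k,allow_pickle=True)
Rm=R.from_quat(get_state()["orientation"]).as_matrix();print("tool y",Rm[:,1])
im=read_camera("wrist");cv2.imwrite("pics/w6.png",cv2.resize(im[100:300,180:400,::-1],None,fx=3,fy=3,interpolation=cv2.INTER_CUBIC))
ft=p+Rm[:,1]*82.7
for n,q in(("socket",[565.1,85.7,60]),("foot",ft)):
    u=np.array(pix(k,q));print(n,u,(u-[180,100])*3)
E
```

```text
[563.33021639  83.36465339 162.85344113] [ 0.01965436  0.50878978 -0.49678246] 26.264393802698127
tool y [-0.01111985 -0.00205847 -0.99993605]
socket [288.22438741 210.86079935] [324.67316222 332.58239804]
foot [282.36951912 222.02190512] [307.10855736 366.06571535]
```

View pics/w6.png

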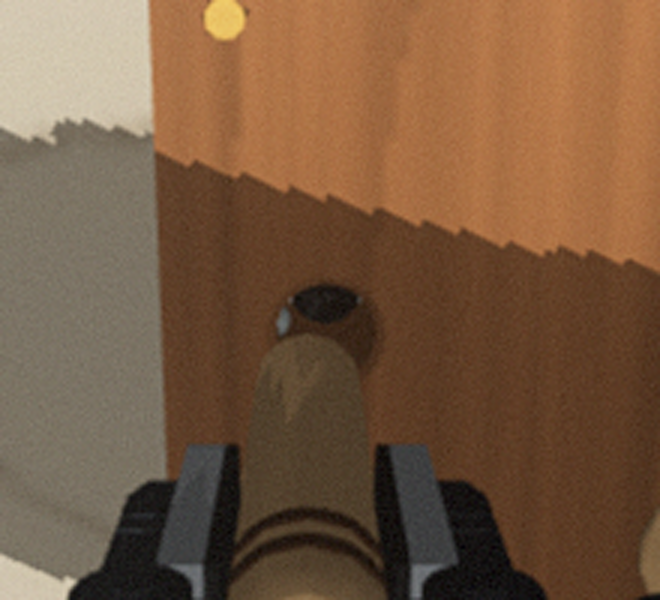

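The crop shows the post foot at about (308,366), the mouth at (325,325) and the two dark rings. The projection agrees with the measured offset of (2.7, 2.5) mm, so I'll align and insert.

Request:
drive_tool --claw '[1,1,1,1,1]' --pt "2.7 2.5 0" --pt "2.7 2.5 -5" --pt "2.7 2.5 -12" --pt "2.7 2.5 -16" --pt "2.7 2.5 -16" --spin '[0,0,0,0,0]'

```text
clock: 21.8
position: [565.6, 86.1, 146.0]
orientation: [-0.688, -0.156, 0.165, 0.689]
contact_force: [-0.3, -0.0, -0.7]
gripper_width: 18.3
```

Request:
drive_tool --claw '[1]' --pt "0 0 0" --spin '[0]'

```text
clock: 21.9
position: [565.5, 86.1, 145.8]
orientation: [-0.688, -0.156, 0.165, 0.689]
contact_force: [-0.3, -0.1, -0.1]
gripper_width: 18.0
```

Request:
drive_tool --claw '[1,1,1,1]' --pt "0.6 -0.2 -2" --pt "0.6 -0.2 -4" --pt "0.6 -0.2 -6" --pt "0.6 -0.2 -6" --spin '[0,0,0,0]'

```text
clock: 22.3
position: [565.9, 85.9, 139.5]
orientation: [-0.688, -0.156, 0.165, 0.689]
contact_force: [0.8, 0.7, -0.5]
gripper_width: 18.4
```

Request:
drive_tool --claw '[1,1,1,1]' --pt "0 0 -2" --pt "0 0 -4" --pt "0 0 -5" --pt "0 0 -5" --spin '[0,0,0,0]'

```text
clock: 22.7
position: [565.8, 86.0, 134.3]
orientation: [-0.688, -0.156, 0.165, 0.689]
contact_force: [0.2, 1.9, -1.6]
gripper_width: 18.3
```

Request:
drive_tool --claw '[1,1,1,1]' --pt "0 0 -3" --pt "0 0 -6" --pt "0 0 -8" --pt "0 0 -8" --spin '[0,0,0,0]'

```text
clock: 23.1
position: [566.1, 86.1, 126.1]
orientation: [-0.688, -0.156, 0.165, 0.689]
contact_force: [1.7, 1.3, -0.8]
gripper_width: 18.6
```

Request:
drive_tool --claw '[1,1,1,1]' --pt "0 0 -3" --pt "0 0 -6" --pt "0 0 -9" --pt "0 0 -9" --spin '[0,0,0,0]'

```text
clock: 23.5
position: [566.1, 86.2, 116.5]
orientation: [-0.688, -0.156, 0.165, 0.689]
contact_force: [0.9, 3.0, -2.3]
gripper_width: 18.4
```

Request:
drive_tool --claw '[1,1,1,1,1]' --pt "0 -0.3 -3" --pt "0 -0.3 -6" --pt "0 -0.3 -9" --pt "0 -0.3 -11" --pt "0 -0.3 -11" --spin '[0,0,0,0,0]'

```text
clock: 24.0
position: [566.1, 86.0, 105.0]
orientation: [-0.688, -0.156, 0.165, 0.689]
contact_force: [1.8, 5.0, -2.2]
gripper_width: 18.3
```

Request:
drive_tool --claw '[1,1,1,1]' --pt "0 0 -1" --pt "0 0 -2" --pt "0 0 -3" --pt "0 0 -3" --spin '[0,0,0,0]'

```text
clock: 24.4
position: [566.1, 86.1, 102.1]
orientation: [-0.688, -0.156, 0.165, 0.689]
contact_force: [0.4, 4.6, 2.8]
gripper_width: 18.8
```

Request:
drive_tool --claw '[1,1,1]' --pt "0 -0.3 -0.8" --pt "0 -0.3 -1.2" --pt "0 -0.3 -1.2" --spin '[0,0,0]'

```text
clock: 24.7
position: [566.2, 86.0, 101.4]
orientation: [-0.688, -0.156, 0.165, 0.689]
contact_force: [-1.7, 5.8, 8.5]
gripper_width: 18.5
```

Request:
drive_tool --claw '[1,1,1]' --pt "0 0 -0.5" --pt "0 0 -1" --pt "0 0 -1" --spin '[0,0,0]'

```text
clock: 25.0
position: [566.2, 86.1, 101.0]
orientation: [-0.688, -0.156, 0.165, 0.689]
contact_force: [-1.1, 4.3, 8.8]
gripper_width: 18.2
```

Request:
drive_tool --claw '[1,1,1]' --pt "0 0 -0.6" --pt "0 0 -0.6" --pt "0 0 -0.6" --spin '[0,0,0]'

```text
clock: 25.3
position: [566.2, 86.1, 101.0]
orientation: [-0.688, -0.156, 0.165, 0.689]
contact_force: [-1.2, 4.8, 9.7]
gripper_width: 18.4
```

Request:
drive_tool --claw '[0.7,0.5,0.2,0,0]' --pt "0 0 0" --pt "0 0 0" --pt "0 0 0" --pt "0 0 0" --pt "0 0 0" --spin '[0,0,0,0,0]'

```text
clock: 25.8
position: [566.0, 85.9, 100.8]
orientation: [-0.688, -0.156, 0.165, 0.689]
contact_force: [0.1, 0.1, 0.2]
gripper_width: 81.3
```

Request:
drive_tool --claw '[0,0,0,0,0]' --pt "0 0 0" --pt "0 0 25" --pt "0 0 60" --pt "0 0 105" --pt "0 0 150" --spin '[0,0,0,0,0]'

```text
clock: 26.3
position: [565.5, 85.8, 252.0]
orientation: [-0.688, -0.156, 0.166, 0.689]
contact_force: [0.9, 0.8, -0.9]
gripper_width: 85.1
```

Request:
drive_tool --claw '[0,0,0,0,0]' --pt "5 -20 10" --pt "5 -50 20" --pt "5 -90 20" --pt "5 -100 20" --pt "5 -100 20" --spin '[0,0,0,0,0]'

```text
clock: 26.8
position: [570.4, -15.4, 271.9]
orientation: [-0.688, -0.155, 0.165, 0.689]
contact_force: [-0.2, 0.7, -0.6]
gripper_width: 85.6
```

```bash
python3 - <<'E'
from h import *
k=calibration("wrist");s=get_state();print(s["position"],s["contact_force"],jaw())
im=read_camera("wrist")[:,:,::-1]
sd=read_camera("side")[:,:,::-1]
a=cv2.resize(im,(500,375));b=cv2.resize(sd[140:260,240:400],None,fx=3.125,fy=3.125,interpolation=cv2.INTER_CUBIC)
ks=calibration("side")
cv2.imwrite("pics/f.png",np.hstack([cv2.resize(a,(400,300)),cv2.resize(b,(400,300))]))
c,x=np.array([605.7,105.4]),np.array([.8949,.4462]);y=np.array([-x[1],x[0]])
for n,q in(("p+",42*x+50*y),("p-",42*x-50*y),("new",-45*x)):
    for z in(120,):print(n,np.round(pix(k,[*(c+q),z]),1),np.round(pix(ks,[*(c+q),z]),1))
E
```

```text
[570.3576163  -15.41448919 271.92611905] [-0.20727029  0.68537544 -0.58453194] 26.135458530551965
p+ [476.8 -14.6] [312.7 174.4]
p- [459.3 138.3] [327.6 183.3]
new [342.3  66.7] [293.6 182.1]
```

View pics/f.png

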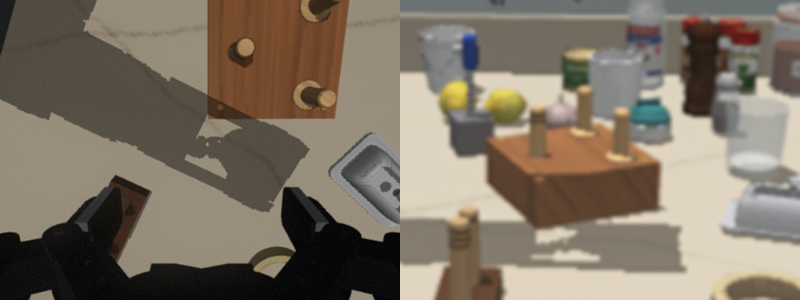

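The left panel shows the new post standing at (241,46). The right panel shows the three tops at (538,108), (585,88) and (621,110), all about 0.7–1.1 px below their predicted z=120 positions, so level with each other. The rod is upright in its holder and the bystanders look undisturbed. I'm handing in.

```bash
python3 -c "
from plant import *
print(job_done())"
```

```text
the job is handed in; nothing more can be done
None
```

The job is done and handed in at about 27 s; no verdict was reported.

- **Depth:** The rod touched the bottom of the socket at tip height of about 20 mm. The force then rose at roughly 4 N/mm to about 10 N, so the socket is 40 mm deep. I put the rod back in its holder.
- **Post:** I took the two-ring medium post from the end of the rack, pushed it down until the force read about 9.7 N, then let go.
- **Last checks:** In the side camera the new post's top matches the two fixed posts to within about 0.4 px, roughly 1 mm. That is the limit of the picture, so I can't confirm it any closer. The rod stands upright in its holder, the gripper is clear, and the other things in those views look undisturbed. The turquoise look-alike was not in the last pictures, but I never touched it.
- **Off-centre reading:** During insertion there was a sideways force of about 5 N, more than the vertical drag. It went away when I released the post. No checks failed.

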